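Change the sample carrier on the measuring nest and start the next measurement

TASK

Take the measured sample carrier out of the measuring nest and drop it in the wire basket. Then set the fresh carrier of the same full-length rectangular kind flat in the nest, putting it down rather than dropping it, so that its end edge holds the limit-switch lever down; once it is in and released, throw the start toggle fully over to on. Leave the round and short carriers and everything else on the bench where they are.

Things in the scene. Friction and masses are not known exactly. Their poses are not given: they have to be found in the camera images.
- measured_c (a point): The measured sample carrier, which starts lying in the nest. All rectangular full-length carriers are alike: bare aluminium plate 100 (its x) x 64 (its y) x 10 mm with two thin paper-white sample strips, and an upright black grip tab on its middle, 44 mm along x, 14 mm thick in y, rising 40 mm above the plate (50 mm over all). About 0.28 kg. The point is the carrier's centre, 25 mm above its underside, z up.
- fresh_c (a point): The fresh sample carrier, identical in shape to the measured one (100 x 64 mm plate, same tab); it lies flat on the bench to the right of the nest, in one of three places shared with the round and the short carrier. The point is its centre, 25 mm above its underside; x along its length, z up. The plate is symmetric: either way round will do.
- nest_seat (a point): Centre of the bed of the measuring nest, a fixed aluminium block (about 235 x 110 mm over all). The point lies on the bed's surface, 20 mm above the bench, in the middle of a pocket 112 mm long (x) and 80 mm wide (y) bounded by rails 8 mm high; x points to the end with the limit-switch lever. A seated carrier's underside lies on the bed, its length along x.
- lever_tip (a point): Centre of the 10 mm roller at the free end of the hinged switch lever, which juts up from a slot in the bed at the +x end of the nest and reaches about 12 mm in under the end edge of a seated carrier. Free, the roller's top stands about 20 mm above the bed.
- switch_lever (a joint): Angle of the switch lever (rad): 0 sprung up and free, about 0.42 when the end edge of a carrier lying flat on the bed holds it down, 0.5 at its stop. The spring is weak: the carrier's weight alone holds it down (about 0.5 N).
- basket: Fixed open-topped wire basket for measured carriers, 200 (x) x 150 (y) x 65 mm high. Origin: centre of its underside on the bench; the floor is 4 mm above it.
- toggle_pivot (a point): Pivot of the start toggle, 22 mm above the bench on a fixed grey block 70 x 50 x 25 mm. x points the way the toggle is thrown to start.
- start_tip (a point): Centre of the 26 mm ball at the end of the toggle's stalk, 80 mm from the pivot.
- start (a joint): Toggle angle (rad): 0 = off, leaning 0.5 rad to the pivot point's -x; 1.0 = on, at its stop, leaning 0.5 rad to +x. It stays where it is left; about 1 N at the ball moves it.
- round_carrier_c (a point): Bystander: round carrier, disc of 86 mm diameter, same grip tab; point at its centre, 25 mm up.
- short_carrier_c (a point): Bystander: short carrier, 64 x 64 mm plate, same grip tab; point at its centre, 25 mm up.
- beaker_c (a point): Bystander: glass beaker, 70 mm across, 85 mm high; point at its centre.
- screwdriver_c (a point): Bystander: screwdriver 170 mm long lying on the bench; point at its middle.
- reagent_c (a point): Bystander: amber bottle, 70 mm across, 150 mm high; point half-way up.
- pan_c (a point): Bystander: steel pan, 150 mm across, 45 mm high; point half-way up.
- case_c (a point): Bystander: grey case 160 x 100 x 35 mm; point at its centre.
- jar_c (a point): Bystander: white jar, 60 mm across, 70 mm high; point half-way up.
Not all that is in view belongs to the job. Leave any blue or purple look-alike of the part that bears measured_c alone.

How it is judged (in metres and radians):
On the way, in this order (a step that is already met when the one before it is completed fails the run):
1. the measured carrier is lifted out of the nest and the switch lever springs up (z of measured_c in the frame of nest_seat above 0.06 m and value of joint switch_lever below 0.1 rad and value of joint start below 0.3 rad), for 0.1 s.
2. the measured carrier lies in the wire basket, released (x of measured_c in the frame of basket between -0.09 and 0.09 m and y of measured_c in the frame of basket between -0.065 and 0.065 m and z of measured_c in the frame of basket between 0 and 0.07 m and contact force between measured and the fingers below 0.1 N and value of joint start below 0.3 rad), for 0.2 s.
3. the fresh carrier lies flat in the nest, holding the switch lever down, released, with the toggle still off (x of fresh_c in the frame of nest_seat between -0.012 and 0.012 m and y of fresh_c in the frame of nest_seat between -0.014 and 0.014 m and z of fresh_c in the frame of nest_seat between 0.02 and 0.03 m and angle between fresh_c's own z axis and vertical below 0.06 rad and value of joint switch_lever above 0.36 rad and contact force between fresh and the fingers below 0.1 N and value of joint start below 0.3 rad), for 0.2 s.
4. the start toggle is thrown on (value of joint start above 0.85 rad), for 0.1 s.
At the end, for the whole second after the job is handed in: The measured carrier lies inside the wire basket; the fresh carrier lies flat (within 0.06 rad) on the nest's bed inside the rails, its end edge holding the switch lever down (joint over 0.36 rad); the toggle is on (over 0.85 rad); both carriers are released and at rest (x of measured_c in the frame of basket between -0.09 and 0.09 m and y of measured_c in the frame of basket between -0.065 and 0.065 m and z of measured_c in the frame of basket between 0 and 0.07 m and x of fresh_c in the frame of nest_seat between -0.012 and 0.012 m and y of fresh_c in the frame of nest_seat between -0.014 and 0.014 m and z of fresh_c in the frame of nest_seat between 0.02 and 0.03 m and angle between fresh_c's own z axis and vertical below 0.06 rad and value of joint switch_lever above 0.36 rad and contact force between each of measured, fresh and the fingers below 0.1 N and value of joint start above 0.85 rad and linear speed of each of fresh, measured below 0.03 m/s); the robot touches nothing.
It fails at once if a bystander is moved by more than 30 mm (distance of any of round_carrier_c, short_carrier_c, beaker_c, screwdriver_c, reagent_c, pan_c, case_c, jar_c from where it was at the start of the episode above 0.03 m).
It fails at once if the fresh carrier is let go more than 20 mm above its place in the nest (horizontal distance between fresh_c and nest_seat below 0.05 m and z of fresh_c in the frame of nest_seat above 0.045 m and contact force between fresh and anything else below 0.05 N).
It also fails if it takes over 72 s, if anything falls off the work surface, if the arm or the gripper's body presses on something with over 40 N, if the wrist force passes 120 N, or if a joint passes its speed limit or range.

ROBOT

A 6-joint arm with a two-finger parallel gripper is mounted at the origin on the work surface. World frame = base frame: x ahead of the robot, y to its left, z up, the work surface at z = 0. Lengths are in m, angles in degrees, forces in N, time in s.
With the tool pointing down it reaches from about 0.25 to 0.725 m from the base axis. Payload 9.7 kg.
Tool frame: the origin (TCP) lies at the very end of the fingers, on their centre line; the grasp point (between the pads) lies 19 mm behind it (bot.grip_point_offset is the distance from the TCP to the grasp point, in m); y points along the fingers, x is the direction in which the jaws open and shut, and the axes are right-handed (so a half turn about y gives the same grasp; the last joint's range is limited). The gripper opens to 85 mm and grips with 20 to 120 N. Pads are 22 mm wide; open, the fingers measure 114 mm over their backs; the gripper's body (76 mm by 85 mm) begins 54 mm behind the grasp point. The pads swing forward as they close: fully open they stand 13 mm farther back than shut.
Start: joints at [-70.932, 4.979, 10.078, 95.1, 0, 90], TCP at [0.18, -0.52, 0.231] pointing down, gripper open.
Joint ranges: [-179.16, 179.16], [-48.56, 103.87], [-65.8, 70.77], [-126.05, 130.52], [-82.76, 87.17], [-180, 180]. Speed limits (degrees/s): [127.2, 127.2, 147.25, 180, 180, 180].

INTERFACE

Orientations are given as [roll, pitch, yaw] about the fixed x, y, z axes, in that order (R = Rz(yaw) Ry(pitch) Rx(roll)).
In Python, from workcell import bot gives the robot as it stands.
- The arm moves only by the shell command python3 -m inch 'ROWS' [FORCE]. ROWS is JSON, a list of rows, each a list of 3 entries, a list of its own where there are three numbers: the shift along the tool's x, y, z in mm, then the turn, a rotation vector about the tool's x, y, z in rad, then the finger opening in mm, from 0 to 85.4. In form: [[[x, y, z], [ax, ay, az], grip], ...]. A call has 1 to 20 rows; each row is the pose to reach, as a shift and turn from the pose measured when the call began, along the tool's axes at that moment; what a row does not reach only later rows make up. A row lasts 1/10 s, in which the tool goes at most 50 mm and 8.59 degrees, less where a joint would pass 70% of its speed; a pose out of reach is approached as far as the arm can. A call with a gripper value outside its range is refused whole. The fingers move at their own pace and stop on an object; FORCE is the grip in N (left out, the last holds). Time passes only in rows, so rows that repeat a pose let the fingers close. It gives the time, the measured TCP pose, the force and the opening at its end, in the units of the state.
- bot.get_obs(): the state, without advancing time (a new reading comes with each control period).
- bot.camera(name): name is "scene" or "side" or "wrist"; returns a dict with "frame" (384x512x3 uint8, red, green, blue), "mtx" (3x3 intrinsics, pixels), "k1" (the pictures are not rectified: a ray, as slopes to the right and down, at radius r is drawn at 1 + k1 r^2 times it, then the intrinsics apply), "origin" and "orientation" of the camera in the world. Camera axes: x right, y down, z forward; pixel columns grow to the right and rows downward; lengths in m; the calibration is good to about 2 mm. A picture is of the moment at which its call begins. There is no depth.
- bot.job_done(): hands the job in, once; it reports no verdict.
Trained networks look in a picture, given as the dict that the camera call returned (one of the last four; its "shot" number tells which), for a name from the list of things; names that differ only in an ending like _2 or _b are one class to them, and where a whole thing is asked for, a point or a joint stands for the part that bears it (a point fixed in the world has none). Each returns a list of dicts, best first, with "confidence" (0 to 1); they miss things now and then, are a little off and sometimes report something else, mostly with a low value. They report only what shows in the picture. A call takes as long as a camera call. They do not tell look-alikes from the thing itself.
- bot.search_frame(picture, name): "box" ([left, top, right, bottom] in pixels, round what is visible of it).
- bot.cut_out(picture, name): "region" (384x512 bool, what is visible of it) and "box" ([left, top, right, bottom] in pixels, round what is visible of it).
The state is a dict: "time": time; "q": joint angles; "qd": joint speeds; "joint_efforts": joint torques, N m; "ee_pos": TCP position; "tcp_rot": TCP orientation; "wrist_force": force on the tool from outside, world axes, zero at the start; "torque": the same for the moment, N m; "opening": finger opening in m.
Only numpy, scipy, OpenCV 4.12 (cv2) and the standard library are available. Lean on these libraries where they do the work, as an engineer would, in place of code of your own. Each camera call takes 0.05 s, during which the arm holds its last target. There are 200 camera calls.

## Working session

There is one attempt and no reset: what is moved stays moved. The work goes in short steps, Python scripts to look and compute and a shell command to move; the robot and the scene stay as the last step left them, time stands still between calls to the robot, and variables do not carry over. Pictures are saved under pics/ and viewed, about 8 in all and at most 12, crops included, and the job is handed in when it is done.

```bash
mkdir -p pics; cat > h.py <<'E'
import numpy as np, cv2
from workcell import bot
from scipy.spatial.transform import Rotation as R
def camR(c):
    o=np.array(c["orientation"],float)
    return o if o.shape==(3,3) else R.from_euler('xyz',o,degrees=True).as_matrix()
def ray(c,uv):
    k=np.array(c["mtx"]);d=(np.array(uv,float)-[k[0,2],k[1,2]])/[k[0,0],k[1,1]]
    s=d.copy()
    for _ in range(30): s=d/(1+c["k1"]*(s@s))
    return np.array(c["origin"]),camR(c)@np.array([s[0],s[1],1])
def onz(c,uv,z):
    o,d=ray(c,uv); return o+d*(z-o[2])/d[2]
def proj(c,p):
    q=camR(c).T@(np.array(p)-np.array(c["origin"]));s=q[:2]/q[2];s=s*(1+c["k1"]*(s@s))
    k=np.array(c["mtx"]);return s*[k[0,0],k[1,1]]+[k[0,2],k[1,2]]
def save(c,n,box=None,scale=1):
    f=c["frame"][:,:,::-1]
    if box: f=f[box[1]:box[3],box[0]:box[2]]
    cv2.imwrite("pics/"+n,cv2.resize(f,None,fx=scale,fy=scale,interpolation=cv2.INTER_CUBIC))
E
python3 - <<'E'
from h import *
a=bot.camera("scene");b=bot.camera("side")
for n,c in(("scene",a),("side",b)):
    print(n,np.round(c["origin"],3),c["orientation"],c["mtx"],c["k1"])
    for t in ["measured_c","fresh_c","nest_seat","lever_tip","basket","start_tip","toggle_pivot","round_carrier_c","short_carrier_c"]:
        try: print(t,[(np.round(d["box"]).astype(int).tolist(),round(d["confidence"],2)) for d in bot.search_frame(c,t)])
        except Exception as e: print(t,e)
save(a,"scene.png",None,1.5);save(b,"side.png",None,1.5)
print(bot.get_obs())
E
```

```text
scene [0.965 0.791 1.005] [-133.83670828   -1.02383382  152.92143761] [[391.85880238   0.         256.54983258]
 [  0.         391.85880238 185.27105895]
 [  0.           0.           1.        ]] -0.013005847777863599
measured_c [([381, 253, 418, 275], 0.82), ([267, 218, 302, 244], 0.68), ([337, 226, 371, 252], 0.66)]
fresh_c [([232, 143, 253, 161], 0.63)]
nest_seat [([248, 210, 318, 262], 0.9)]
lever_tip [([173, 178, 192, 201], 0.73), ([225, 180, 250, 214], 0.59)]
basket [([291, 260, 383, 342], 0.78)]
start_tip [([240, 179, 249, 194], 0.53)]
toggle_pivot [([228, 177, 249, 215], 0.94)]
round_carrier_c [([195, 162, 215, 177], 0.8), ([168, 122, 211, 152], 0.67)]
short_carrier_c [([247, 170, 263, 189], 0.49)]
side [0.434 0.89  0.874] [-129.32604637   -0.49862047 -175.58973984] [[420.03145084   0.         256.01914768]
 [  0.         420.03145084 193.73229388]
 [  0.           0.           1.        ]] -0.11973478140507897
measured_c [([326, 324, 375, 368], 0.94), ([300, 282, 346, 311], 0.84), ([231, 243, 271, 267], 0.82)]
fresh_c [([264, 154, 294, 175], 0.8)]
nest_seat [([199, 236, 293
[... 308 characters left out ...]
, 0.63)]
short_carrier_c [([254, 185, 278, 205], 0.88)]
{'time': 1.0, 'q': array([-7.09323877e+01,  4.97826107e+00,  1.00785420e+01,  9.50998897e+01,
       -5.04901978e-04,  9.00009348e+01]), 'qd': array([0.09090459, 0.07896319, 0.03613685, 0.00030883, 0.04841906,
       0.02399757]), 'joint_efforts': array([-1.12900743e-03, -5.20116913e+01,  4.64857686e+01,  2.10798862e-03,
       -3.60403658e-05,  2.50532118e-06]), 'ee_pos': array([ 0.17967199, -0.51981954,  0.23129322]), 'tcp_rot': array([-9.00005049e+01, -3.91258797e-04, -7.09333224e+01]), 'wrist_force': array([0.87019462, 0.71208529, 0.2902174 ]), 'torque': array([ 0.01756095, -0.00127179, -0.03511629]), 'opening': 0.08535103124905717}
```

View pics/scene.png

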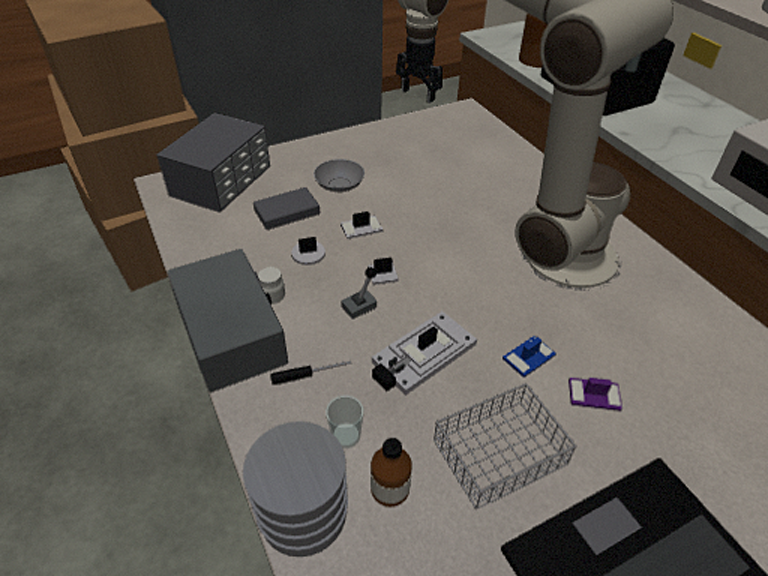

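View pics/side.png

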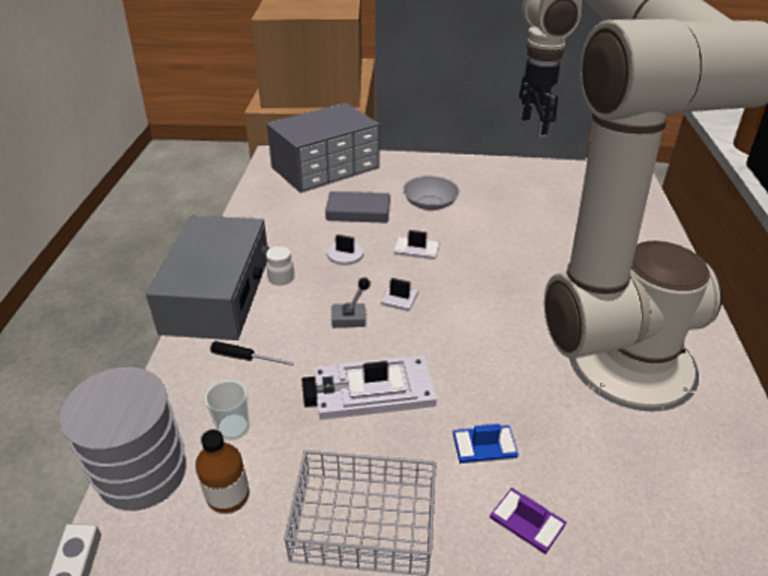

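The measured carrier is in the nest at scene (285,225) and side (250,248). Things that could be mistaken for it:
- Blue look-alike: scene (352,237), side (323,295).
- Purple look-alike: scene (397,262), side (351,346).
- Fresh carrier, which has a long white plate: scene (241,149), side (278,163).
- Round carrier: side (230,165).
- Short carrier: side (267,195).

I choose the bare aluminium one in the nest as measured, and the long rectangle at side (278,163) as fresh.

```bash
cat > m.py <<'E'
from h import *
def tri(c1,u1,c2,u2):
    o1,d1=ray(c1,u1);o2,d2=ray(c2,u2);d1/=np.linalg.norm(d1);d2/=np.linalg.norm(d2)
    s=np.linalg.lstsq(np.c_[d1,-d2],o2-o1,rcond=None)[0]
    p,q=o1+s[0]*d1,o2+s[1]*d2
    return (p+q)/2,np.linalg.norm(p-q)
def dark(c,box,th=50):
    x0,y0,x1,y1=box;m=(c["frame"][y0:y1,x0:x1].max(2)<th).astype(np.uint8)
    n,l,s,ce=cv2.connectedComponentsWithStats(m);i=1+np.argmax(s[1:,4])
    return ce[i]+[x0,y0],s[i],
a=bot.camera("scene");b=bot.camera("side")
for n,ba,bb in [("meas",(274,214,298,238),(238,238,264,258)),("fresh",(230,138,252,160),(266,150,290,172)),("round",(196,154,214,174),(220,154,240,172)),("short",(246,168,264,188),(256,183,278,202)),("ball",(242,177,252,188),(236,183,248,195))]:
    try:
        ca,sa=dark(a,ba);cb,sb=dark(b,bb);p,e=tri(a,ca,b,cb);print(n,ca.round(1),sa,cb.round(1),sb,p.round(4),round(e,4))
    except Exception as e: print(n,e)
for t in ["basket"]:
    for c in (a,b):
        for d in bot.cut_out(c,t)[:1]:
            r=cv2.convexHull(np.argwhere(d["region"])[:,::-1].astype(np.int32));q=cv2.approxPolyDP(r,5,True)[:,0];print(t,[(v.tolist(),onz(c,v,0.065).round(3).tolist(),onz(c,v,0).round(3).tolist()) for v in q])
A=cv2.resize(a["frame"][115:265,165:325],None,fx=2.5,fy=2.5,interpolation=2);B=cv2.resize(b["frame"][145:295,190:350],None,fx=2.5,fy=2.5,interpolation=2)
cv2.imwrite("pics/crop.png",np.hstack([A,B])[:,:,::-1])
E
python3 m.py
```

```text
meas [284.6 225. ] [  5   4  13  15 123] [249.9 247.6] [  4   4  16  13 174] [0.502  0.1184 0.0534] 0.0009
fresh [240.1 145.9] [ 5  3 11 11 95] [277.8 159. ] [  7   4  11  11 102] [ 0.4436 -0.3359  0.031 ] 0.0
round [204.7 162.8] [  3   4  12  11 103] [229.1 162.3] [  4   3  12  11 105] [ 0.611  -0.2948  0.0355] 0.0011
short [253.3 177.6] [  0   4  16  14 135] [266.1 192. ] [  4   3  13  13 130] [ 0.4748 -0.1562  0.0222] 0.0028
ball [247.5 180.9] [ 2  0  8  9 52] [242.2 188.9] [ 3  3  7  7 39] [ 0.5414 -0.0695  0.1024] 0.002
basket [([382, 299], [0.403, 0.467, 0.065], [0.364, 0.444, 0.0]), ([379, 308], [0.427, 0.484, 0.065], [0.39, 0.463, 0.0]), ([322, 334], [0.602, 0.476, 0.065], [0.577, 0.454, 0.0]), ([308, 322], [0.616, 0.433, 0.065], [0.592, 0.408, 0.0]), ([292, 286], [0.599, 0.324, 0.065], [0.573, 0.292, 0.0]), ([350, 258], [0.399, 0.32, 0.065], [0.36, 0.287, 0.0])]
basket [([289, 309], [0.395, 0.315, 0.065], [0.392, 0.269, 0.0]), ([285, 383], [0.399, 0.494, 0.065], [0.396, 0.463, 0.0]), ([192, 372], [0.588, 0.487, 0.065], [0.601, 0.455, 0.0]), ([189, 356], [0.601, 0.452, 0.065], [0.614, 0.417, 0.0]), ([204, 300], [0.593, 0.306, 0.065], [0.606, 0.26, -0.0])]
```

View pics/crop.png

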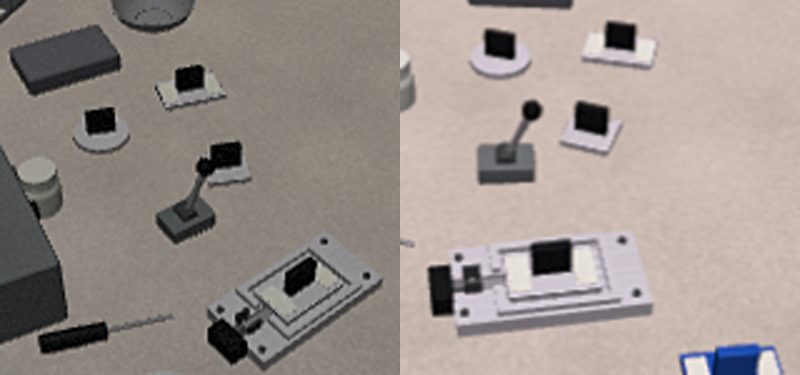

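The crop confirms both choices: measured lies in the nest at crop (550,260) in the right half, and fresh is the long plate at (620,45). The round one is at (500,50), the short one at (590,125), and the toggle ball at (532,110). I'm moving over fresh for a wrist view.

```bash
python3 -m inch '[[[-88,-50,308],[0,0.331,0],85],[[-88,-50,308],[0,0.331,0],85],[[-88,-50,308],[0,0.331,0],85],[[-88,-50,308],[0,0.331,0],85],[[-88,-50,308],[0,0.331,0],85],[[-88,-50,308],[0,0.331,0],85],[[-88,-50,308],[0,0.331,0],85],[[-88,-50,308],[0,0.331,0],85],[[-88,-50,308],[0,0.331,0],85],[[-88,-50,308],[0,0.331,0],85]]'
python3 - <<'E'
from h import *
w=bot.camera("wrist");o=bot.get_obs();print(o["q"].round(1),o["ee_pos"].round(4),o["tcp_rot"].round(2),o["time"])
print(w["origin"],w["orientation"],w["mtx"],w["k1"])
save(w,"w1.png",None,1.2)
for t in ["fresh_c","toggle_pivot","start_tip","round_carrier_c","short_carrier_c"]: print(t,[(np.round(d["box"]).astype(int).tolist(),round(d["confidence"],2)) for d in bot.search_frame(w,t)])
E
```

```text
time: 2.2
ee_pos: [0.4414, -0.3365, 0.2811]
tcp_rot: [-90.0, 0.0, -89.9]
wrist_force: [-0.3, 0.3, -0.4]
opening: 0.0849
[-37.3   7.2  18.1 100.9  -0.  142.6] [ 0.4412 -0.3366  0.2812] [-90.02   0.   -89.97] 2.25
[ 0.51720441 -0.33606371  0.42290832] [ 1.62617618e+02 -1.75687663e-02 -8.99695992e+01] [[342.05869472   0.         258.89423661]
 [  0.         342.05869472 187.3164107 ]
 [  0.           0.           1.        ]] -0.08559457851454941
fresh_c [([226, 103, 290, 186], 0.63)]
toggle_pivot [([0, 2, 60, 75], 0.9)]
start_tip [([0, 37, 28, 73], 0.82)]
round_carrier_c [([192, 1, 266, 37], 0.97), ([80, 89, 136, 154], 0.38)]
short_carrier_c [([81, 89, 138, 154], 0.9)]
```

View pics/w1.png

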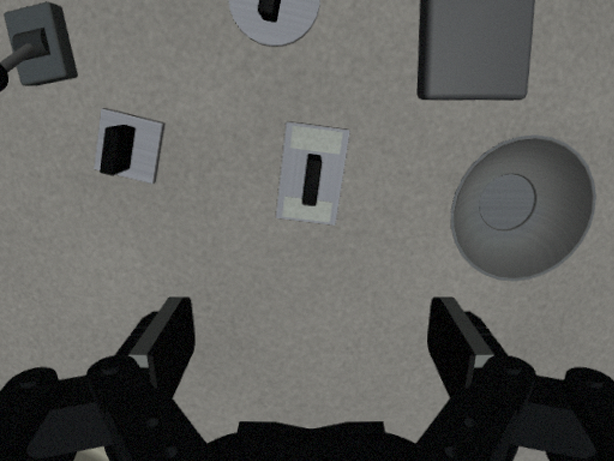

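The plate at w1 (312,173) is long with two white strips and a tab, so it's fresh. The round one is at (275,10), the short at (130,145), the toggle at top left. I'm working out fresh's pose, then going to the nest with a half turn, because q6 would be out of range there at yaw −90.

```bash
cat > fp.py <<'E'
from h import *
def rectpose(c,name,z,box=None,idx=0):
    out=[]
    for d in bot.cut_out(c,name):
        m=d["region"]
        if m.sum()<50: continue
        h=cv2.convexHull(np.argwhere(m)[:,::-1].astype(np.int32))[:,0]
        P=np.array([onz(c,p,z)[:2] for p in h],np.float32)*1000
        r=cv2.minAreaRect(P); B=cv2.boxPoints(r)
        e=[B[1]-B[0],B[2]-B[1]];L=max(e,key=np.linalg.norm);yaw=np.degrees(np.arctan2(L[1],L[0]))
        yaw=(yaw+90)%180-90
        out.append((round(d["confidence"],2),np.round(r[0],1),np.round(r[1],1),round(yaw,2)))
    return out
E
python3 - <<'E'
from fp import *
w=bot.camera("wrist")
print(rectpose(w,"fresh_c",.01))
c,s=None,None
m=(w["frame"].max(2)<45).astype(np.uint8);m[250:]=0;n,l,s,ce=cv2.connectedComponentsWithStats(m)
for i in range(1,n):
    if s[i,4]>80: print(ce[i].round(1),s[i],onz(w,ce[i],.05).round(4))
E
python3 -m inch '[[[-400,0,60],[0,0.15,0],85],[[-450,0,60],[0,0.30,0],85],[[-450,0,60],[0,0.45,0],85],[[-450,0,60],[0,0.6,0],85],[[-450,0,60],[0,0.75,0],85]]'
python3 -c "
from h import *
o=bot.get_obs();print(o['q'].round(1),o['ee_pos'],o['tcp_rot'])"
```

```text
[(0.86, array([ 442.2, -336.4]), array([ 65.8, 102.4]), np.float32(-7.41))]
[223.8   7.7] [215   0  19  18 279] [ 0.5896 -0.3011  0.05  ]
[351.9  40.7] [348   0  14  83 554] [ 0.5587 -0.432   0.05  ]
[51.4 37.7] [ 25   3  40  68 608] [ 0.5659 -0.1174  0.05  ]
[21.3 45. ] [  0  23  42  53 531] [ 0.5604 -0.0816  0.05  ]
[ 97.4 124.3] [ 84 104  29  42 935] [ 0.4736 -0.1579  0.05  ]
[259.6 149.4] [252 128  16  43 489] [ 0.4445 -0.337   0.05  ]
time: 3.1
ee_pos: [0.4102, -0.2174, 0.2813]
tcp_rot: [-90.3, 4.3, -120.5]
wrist_force: [-0.6, -0.9, 0.5]
opening: 0.0851
[-30.6  -5.1   5.6 100.9   4.3 179.9] [ 0.41023474 -0.21742236  0.28134121] [ -90.27724996    4.33569188 -120.52485706]
```

```bash
cat > to.py <<'E'
import sys
from h import *
x,y,z,yaw=map(float,sys.argv[1:5])
o=bot.get_obs();R0=R.from_euler('xyz',o["tcp_rot"],degrees=True);R1=R.from_euler('xyz',[-90,0,yaw],degrees=True)
print("shift",(R0.inv().apply(np.array([x,y,z])-o["ee_pos"])*1000).round(1),"rot",(R0.inv()*R1).as_rotvec().round(4),"F",o["wrist_force"].round(1),"open",o["opening"],"t",o["time"],"q",o["q"].round(0))
E
python3 to.py 0.45 -0.05 0.30 30
```

```text
shift [-165.4   -5.9  -50.8] rot [-0.0977 -2.6253 -0.0325] F [-0.6 -0.9  0.5] open 0.08511862303478245 t 3.1 q [-31.  -5.   6. 101.   4. 180.]
```

```bash
python3 -m inch '[[[-100,-6,-30],[-0.01,-0.15,0],85],[[-165,-6,-51],[-0.02,-0.3,-0.01],85],[[-165,-6,-51],[-0.03,-0.45,-0.01],85],[[-165,-6,-51],[-0.04,-0.6,-0.01],85],[[-165,-6,-51],[-0.04,-0.75,-0.01],85],[[-165,-6,-51],[-0.04,-0.9,-0.01],85],[[-165,-6,-51],[-0.04,-1.05,-0.02],85],[[-165,-6,-51],[-0.05,-1.2,-0.02],85],[[-165,-6,-51],[-0.05,-1.35,-0.02],85],[[-165,-6,-51],[-0.06,-1.5,-0.02],85],[[-165,-6,-51],[-0.06,-1.65,-0.02],85],[[-165,-6,-51],[-0.07,-1.8,-0.02],85],[[-165,-6,-51],[-0.07,-1.95,-0.03],85],[[-165,-6,-51],[-0.08,-2.1,-0.03],85],[[-165,-6,-51],[-0.08,-2.25,-0.03],85],[[-165,-6,-51],[-0.09,-2.4,-0.03],85],[[-165,-6,-51],[-0.095,-2.55,-0.032],85],[[-165,-6,-51],[-0.098,-2.625,-0.032],85],[[-165,-6,-51],[-0.098,-2.625,-0.032],85]]'
python3 to.py 0.56 0.118 0.28 93
```

```text
time: 5.0
ee_pos: [0.4496, -0.0503, 0.3002]
tcp_rot: [-90.0, 0.0, 30.0]
wrist_force: [0.1, -0.2, -0.7]
opening: 0.085
shift [179.8  20.2  90.4] rot [-1.0000e-04 -1.0989e+00  0.0000e+00] F [ 0.1 -0.2 -0.7] open 0.0850331995414856 t 5.0 q [ -6.  -6.   7. 103.   0.  54.]
```

```bash
python3 to.py 0.51 0.118 0.28 93; python3 -m inch '[[[100,10,60],[0,-0.15,0],85],[[136,20,116],[0,-0.3,0],85],[[136,20,116],[0,-0.45,0],85],[[136,20,116],[0,-0.6,0],85],[[136,20,116],[0,-0.75,0],85],[[136,20,116],[0,-0.9,0],85],[[136,20,116],[0,-1.05,0],85],[[136,20,116],[0,-1.1,0],85],[[136,20,116],[0,-1.1,0],85]]'
python3 - <<'E'
from fp import *
w=bot.camera("wrist");o=bot.get_obs();print(o["ee_pos"],o["tcp_rot"])
print("meas",rectpose(w,"measured_c",.03));print("nest",rectpose(w,"nest_seat",.02))
m=(w["frame"].max(2)<45).astype(np.uint8);m[250:]=0;n,l,s,ce=cv2.connectedComponentsWithStats(m)
for i in range(1,n):
    if s[i,4]>80: print(ce[i].round(1),s[i],onz(w,ce[i],.07).round(4))
save(w,"w2.png",None,1.5)
E
```

```text
shift [136.5  20.2 115.4] rot [-1.0000e-04 -1.0989e+00  0.0000e+00] F [ 0.1 -0.2 -0.7] open 0.0850331995414856 t 5.0 q [ -6.  -6.   7. 103.   0.  54.]
time: 5.9
ee_pos: [0.5092, 0.1182, 0.2801]
tcp_rot: [-90.0, -0.0, 93.0]
wrist_force: [-0.8, 0.2, -0.2]
opening: 0.0851
[0.50923282 0.11816569 0.28014094] [-8.99879018e+01 -3.49173320e-03  9.28619111e+01]
meas [(0.92, array([351.4, 225.2]), array([20.2, 62. ]), np.float32(-85.29)), (0.68, array([499.1, 115.5]), array([100.9,  65.6]), np.float32(12.01))]
nest [(0.73, array([517.3, 118.1]), array([240.6, 112.4]), np.float32(13.43))]
[ 31.8 107.7] [  16   89   34   40 1108] [ 0.4669 -0.1226  0.07  ]
[256.8 144.9] [248 123  19  45 552] [0.4963 0.1155 0.07  ]
[120.7 181.6] [ 84 160  49  54 418] [ 0.5435 -0.0304  0.07  ]
[ 80.8 185.4] [ 54 171  63  31 871] [ 0.5501 -0.0762  0.07  ]
[272.  229.8] [253 202  41  44 915] [0.5915 0.1373 0.07  ]
```

View pics/w2.png

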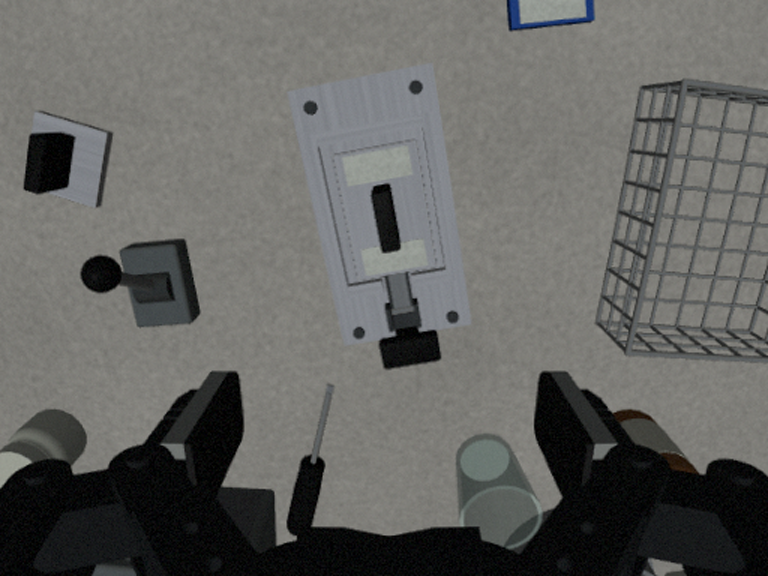

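```bash
python3 - <<'E'
from h import *
w=bot.camera("wrist")
P=[onz(w,np.array(p)/1.5,.028)[:2] for p in [(320,148),(422,128),(445,268),(347,285)]]
print("pocket",np.round(P,4),np.mean(P,0),[np.linalg.norm(P[i]-P[i-1]).round(4) for i in range(4)])
print("ball",onz(w,np.array([100,273])/1.5,.092),"pivot?",onz(w,np.array([155,288])/1.5,.03))
print("block top",[onz(w,np.array(p)/1.5,.025)[:2].round(4).tolist() for p in [(121,248),(184,240),(193,318),(138,325)]])
print("basket rim",[onz(w,np.array(p)/1.5,.065)[:2].round(4).tolist() for p in [(685,80),(629,354)]],"floor",[onz(w,np.array(p)/1.5,.0)[:2].round(4).tolist() for p in [(641,86),(599,322)]])
save(w,"nest.png",(200,40,320,250),3.6*.8)
E
python3 to.py 0.498 0.1155 0.08 102
```

```text
pocket [[0.4537 0.0643]
 [0.4355 0.1396]
 [0.5423 0.1653]
 [0.5605 0.0875]] [0.49800301 0.11417495] [np.float64(0.1092), np.float64(0.0775), np.float64(0.1098), np.float64(0.0799)]
ball [ 0.53964917 -0.07939212  0.092     ] pivot? [ 0.57032538 -0.06993331  0.03      ]
block top [[0.5391, -0.0982], [0.5301, -0.0448], [0.5971, -0.0417], [0.6062, -0.0904]]
basket rim [[0.3915, 0.3136], [0.5941, 0.3105]] floor [[0.3919, 0.3137], [0.5932, 0.3118]]
shift [ -2.1 200.2  11.3] rot [-1.000e-04 -1.584e-01  1.000e-04] F [ 0.3 -0.4 -0.5] open 0.08494705740661124 t 6.1 q [ 13.   3.  13. 100.   0.  10.]
```

View pics/nest.png

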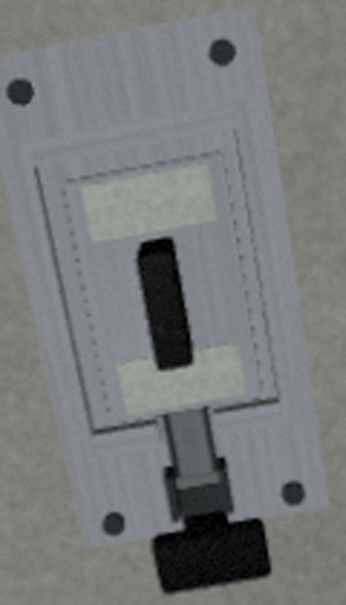

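The pocket measures about 110×79 mm. Its centre is (0.498, 0.114) and its yaw about 12.7°. The measured tab stands upright at crop (163,300). I'm descending on it and gripping.

```bash
python3 -m inch '[[[-2,50,11],[0,-0.1,0],85],[[-2,100,11],[0,-0.158,0],85],[[-2,150,11],[0,-0.158,0],85],[[-2,190,11],[0,-0.158,0],85],[[-2,220,11],[0,-0.158,0],85],[[-2,242,11],[0,-0.158,0],85],[[-2,242,11],[0,-0.158,0],85],[[-2,242,11],[0,-0.158,0],0],[[-2,242,11],[0,-0.158,0],0],[[-2,242,11],[0,-0.158,0],0],[[-2,242,11],[0,-0.158,0],0],[[-2,242,11],[0,-0.158,0],0],[[-2,242,11],[0,-0.158,0],0],[[-2,242,11],[0,-0.158,0],0],[[-2,242,11],[0,-0.158,0],0]]' 50
python3 to.py 0.493 0.390 0.2 90
```

```text
time: 7.6
ee_pos: [0.4987, 0.1157, 0.039]
tcp_rot: [-90.1, -0.0, 102.0]
wrist_force: [0.1, -0.3, 5.3]
opening: 0.013
shift [ 269.5 -161.   -51.5] rot [1.10e-03 2.09e-01 1.00e-04] F [ 0.1 -0.3  5.3] open 0.01299262517226675 t 7.6 q [ 13.   0. -16.  74.  -0.   1.]
```

```bash
python3 -m inch '[[[0,-30,0],[0,0,0],0],[[0,-70,0],[0,0,0],0],[[0,-110,0],[0,0,0],0],[[0,-150,0],[0,0,0],0],[[0,-161,0],[0,0,0],0],[[0,-161,0],[0,0,0],0],[[40,-161,-8],[0,0.05,0],0],[[85,-161,-16],[0,0.1,0],0],[[130,-161,-25],[0,0.15,0],0],[[175,-161,-34],[0,0.209,0],0],[[220,-161,-42],[0,0.209,0],0],[[255,-161,-51],[0,0.209,0],0],[[268,-161,-51],[0,0.209,0],0],[[268,-161,-51],[0,0.209,0],0],[[268,-161,-51],[0,0.209,0],0]]'
python3 - <<'E'
from h import *
w=bot.camera("side");save(w,"s2.png",(160,180,360,384),3);o=bot.get_obs();print(o["ee_pos"],o["tcp_rot"],o["opening"],o["q"].round(0),o["wrist_force"])
E
python3 to.py 0.493 0.388 0.04 89
```

```text
time: 9.1
ee_pos: [0.4925, 0.3875, 0.1982]
tcp_rot: [-89.9, 0.1, 90.0]
wrist_force: [-0.3, -0.4, -3.2]
opening: 0.0133
[0.49276696 0.38712062 0.19896232] [-8.99922658e+01  6.80260821e-02  8.99587325e+01] 0.013431895201858399 [38. 15. 18. 93. -0. 38.] [-0.11015166 -0.19702933 -3.97637114]
shift [  1.1 159.   -0.3] rot [-0.0001  0.0167 -0.0012] F [-0.1 -0.2 -4. ] open 0.013431895201858399 t 9.15 q [38. 15. 18. 93. -0. 38.]
```

View pics/s2.png

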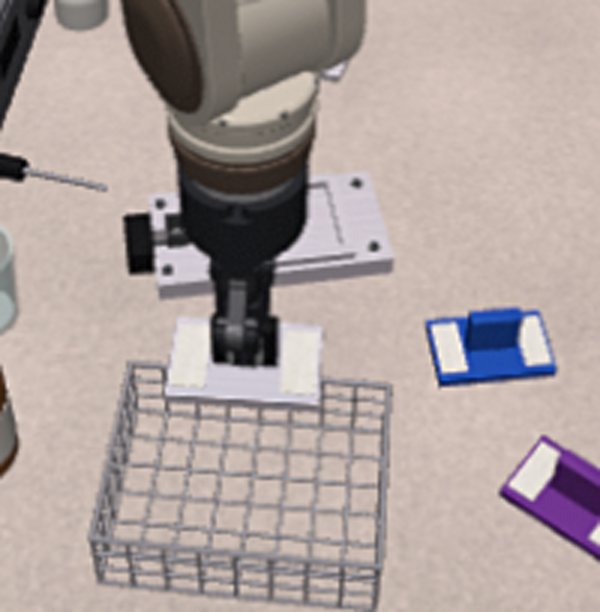

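Carrier held flat, with the nest empty behind it; the basket rim in the crop runs from (130,365) to (392,385), which agrees with centre (0.493, 0.387). I'm lowering and releasing.

```bash
python3 -m inch '[[[1,45,0],[0,0.03,0],0],[[1,90,0],[0,0.03,0],0],[[1,130,0],[0,0.03,0],0],[[1,150,0],[0,0.03,0],0],[[1,160,0],[0,0.03,0],0],[[1,160,0],[0,0.03,0],0],[[1,160,0],[0,0.03,0],0],[[1,160,0],[0,0.03,0],45],[[1,160,0],[0,0.03,0],45],[[1,160,0],[0,0.03,0],45],[[1,160,0],[0,0.03,0],45],[[1,160,0],[0,0.03,0],45],[[1,120,0],[0,0.03,0],45],[[1,80,0],[0,0.03,0],45],[[1,30,0],[0,0.03,0],45],[[1,0,0],[0,0.03,0],45],[[1,0,0],[0,0.03,0],45]]'
python3 - <<'E'
from h import *
from fp import rectpose
b=bot.camera("side")
for t in ["measured_c","switch_lever"]:
    for d in bot.search_frame(b,t): print(t,d)
w=bot.camera("wrist");print("meas",rectpose(w,"measured_c",.014))
E
python3 to.py 0.45 -0.10 0.22 85; python3 to.py 0.4425 -0.3365 0.22 82.6
```

```text
time: 10.85
ee_pos: [0.494, 0.3891, 0.2046]
tcp_rot: [-90.3, -0.2, 88.2]
wrist_force: [0.7, -0.4, -0.2]
opening: 0.0451
measured_c {'box': [329.2, 328.5, 376.7, 368.4], 'confidence': 0.88}
measured_c {'box': [219.6, 332.7, 266.0, 365.1], 'confidence': 0.85}
meas [(0.74, array([561.8, 117.7]), array([48.6, 20.5]), np.float32(33.39)), (0.63, array([494.4, 387.9]), array([ 64.7, 101.7]), np.float32(-2.78))]
shift [-488.9  -21.3   27.4] rot [-0.002   0.0566 -0.003 ] F [ 0.1 -0.4  0.3] open 0.04493309053750284 t 11.1 q [38. 15. 18. 93. -0. 40.]
shift [-725.6  -20.7   27.6] rot [-0.0019  0.0985 -0.003 ] F [ 0.1 -0.4  0.3] open 0.04493309053750284 t 11.1 q [38. 15. 18. 93. -0. 40.]
```

Measured is flat in the basket at (0.494, 0.388). Next, over to fresh.

```bash
python3 -m inch '[[[-45,-20,2],[0,0.01,0],85],[[-90,-20,4],[0,0.02,0],85],[[-140,-20,6],[0,0.03,0],85],[[-190,-20,8],[0,0.04,0],85],[[-240,-20,10],[0,0.05,0],85],[[-290,-20,12],[0,0.06,0],85],[[-340,-20,14],[0,0.07,0],85],[[-390,-20,16],[0,0.08,0],85],[[-440,-20,18],[0,0.09,0],85],[[-490,-20,20],[0,0.098,0],85],[[-540,-20,22],[0,0.098,0],85],[[-590,-20,24],[0,0.098,0],85],[[-640,-20,26],[0,0.098,0],85],[[-690,-20,27],[0,0.098,0],85],[[-720,-20,27],[0,0.098,0],85],[[-726,-20,27],[0,0.098,0],85],[[-726,-20,27],[0,0.098,0],85],[[-726,-20,27],[0,0.098,0],85]]'
python3 - <<'E'
from fp import *
w=bot.camera("wrist");print("fresh",rectpose(w,"fresh_c",.01)); print("meas",rectpose(w,"measured_c",.01))
E
python3 to.py 0.4425 -0.3365 0.018 82.6
```

```text
time: 12.9
ee_pos: [0.443, -0.336, 0.2188]
tcp_rot: [-89.8, 0.1, 82.7]
wrist_force: [-0.8, -0.1, -0.5]
opening: 0.0847
fresh [(0.74, array([ 439.9, -337.2]), array([63.6, 99. ]), np.float32(-7.35))]
meas []
shift [-2.000e-01  2.015e+02  5.000e-01] rot [-0.0016  0.0021 -0.003 ] F [ 0.4 -0.4  1.1] open 0.08467865786095105 t 13.05 q [-37.   6.   9.  94.  -0. -30.]
```

```bash
python3 -m inch '[[[0,45,1],[0,0,0],85],[[0,90,1],[0,0,0],85],[[0,135,1],[0,0,0],85],[[0,170,1],[0,0,0],85],[[0,190,1],[0,0,0],85],[[0,201,1],[0,0,0],85],[[0,201,1],[0,0,0],85],[[0,201,1],[0,0,0],0],[[0,201,1],[0,0,0],0],[[0,201,1],[0,0,0],0],[[0,201,1],[0,0,0],0],[[0,201,1],[0,0,0],0],[[0,201,1],[0,0,0],0],[[0,201,1],[0,0,0],0]]' 50
python3 to.py 0.498 0.1145 0.2 102.7
```

```text
time: 14.45
ee_pos: [0.4422, -0.3365, 0.019]
tcp_rot: [-90.0, 0.2, 82.7]
wrist_force: [-0.3, -0.3, 4.6]
opening: 0.0128
shift [ 453.7 -182.6    2.1] rot [-0.0015 -0.3489 -0.0033] F [-0.3 -0.3  4.6] open 0.012844695596214666 t 14.45 q [-37.   7. -11.  72.  -0. -30.]
```

```bash
python3 -m inch '[[[0,-30,0],[0,0,0],0],[[0,-75,0],[0,0,0],0],[[0,-120,0],[0,0,0],0],[[0,-160,0],[0,0,0],0],[[0,-182,0],[0,0,0],0],[[40,-182,0],[0,-0.03,0],0],[[85,-182,0],[0,-0.07,0],0],[[130,-182,0],[0,-0.11,0],0],[[175,-182,0],[0,-0.15,0],0],[[220,-182,0],[0,-0.19,0],0],[[265,-182,1],[0,-0.23,0],0],[[310,-182,1],[0,-0.27,0],0],[[355,-182,2],[0,-0.31,0],0],[[400,-182,2],[0,-0.349,0],0],[[435,-182,2],[-0.001,-0.349,-0.003],0],[[453,-182,2],[-0.001,-0.349,-0.003],0],[[453,-182,2],[-0.001,-0.349,-0.003],0],[[453,-182,2],[-0.001,-0.349,-0.003],0]]'
python3 - <<'E'
from fp import *
w=bot.camera("wrist");o=bot.get_obs();print(o["ee_pos"],o["tcp_rot"],o["opening"]);
print("nest",rectpose(w,"nest_seat",.02))
for d in bot.search_frame(w,"fresh_c"): print(d)
save(w,"w3.png",None,1.5)
E
```

```text
time: 16.25
ee_pos: [0.4976, 0.1137, 0.1989]
tcp_rot: [-89.9, 0.0, 102.8]
wrist_force: [0.7, -0.6, -2.6]
opening: 0.0136
[0.49769446 0.11320566 0.19904915] [-8.99117369e+01  2.74045648e-02  1.02703723e+02] 0.012915967937945135
nest [(0.87, array([436.7,  99. ]), array([ 73.8, 110.4]), np.float32(-76.47))]
{'box': [186.0, 139.7, 328.9, 332.5], 'confidence': 0.86}
```

View pics/w3.png

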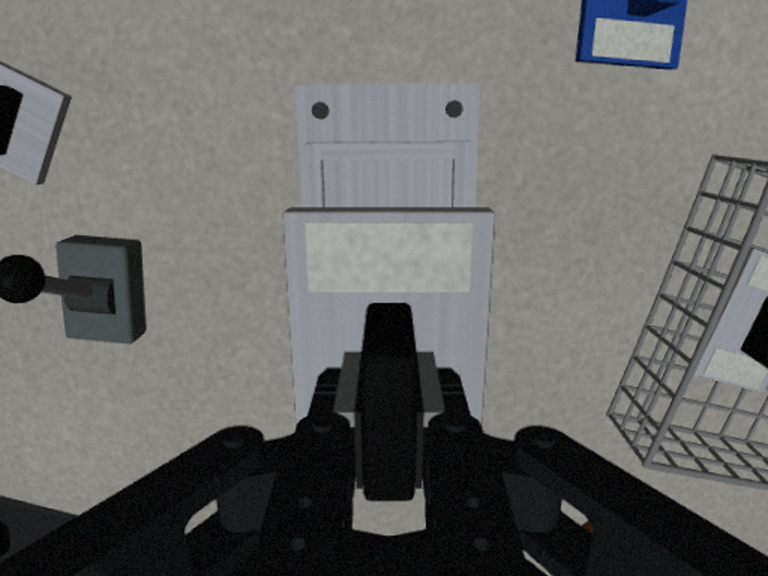

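Fresh is held square to the nest: plate edges at x 286–493 and nest edges at 296–480, so both are centred near 389. I'm checking the x offset numerically.

```bash
python3 - <<'E'
from h import *
w=bot.camera("wrist");o=bot.get_obs();T=o["ee_pos"];R0=R.from_euler('xyz',o["tcp_rot"],degrees=True)
f=lambda p,z:(R0.inv().apply(onz(w,np.array(p)/1.5,z)-T)*1000).round(1)
print("pocket far end",f((388,158),.028),f((388,158),.02)," rail outer",f((388,142),.028))
print("pocket sides",f((322,180),.028),f((453,180),.028))
print("carrier far edge",f((389,212),T[2]-.009),f((389,207),T[2]-.019),"corners",f((286,212),T[2]-.009),f((493,212),T[2]-.009))
E
```

```text
pocket far end [1.000e-01 1.715e+02 5.600e+01] [1.000e-01 1.795e+02 5.540e+01]  rail outer [1.000e-01 1.715e+02 6.530e+01]
pocket sides [-39.9 171.5  43. ] [ 39.4 171.5  43. ]
carrier far edge [ 0.5  9.  50.9] [ 0.6 19.  50.8] corners [-30.   9.  51.] [31.4  9.  51. ]
```

Offsets are within 1 mm on both axes, so I'm setting it straight down.

```bash
python3 -m inch '[[[0,40,0],[0,0,0],0],[[0,80,0],[0,0,0],0],[[0,115,0],[0,0,0],0],[[0,130,0],[0,0,0],0],[[0,140,0],[0,0,0],0],[[0,148,0],[0,0,0],0],[[0,154,0],[0,0,0],0],[[0,158,0],[0,0,0],0],[[0,160,0],[0,0,0],0],[[0,160,0],[0,0,0],0],[[0,160,0],[0,0,0],0]]'
```

```text
time: 17.55
ee_pos: [0.4981, 0.1128, 0.0399]
tcp_rot: [-90.0, 0.0, 102.6]
wrist_force: [-0.4, 0.8, -2.1]
opening: 0.0132
```

```bash
python3 -m inch '[[[0,0.7,0],[0,0,0],0],[[0,1.4,0],[0,0,0],0],[[0,1.6,0],[0,0,0],0],[[0,1.6,0],[0,0,0],0]]'; python3 to.py 0.498 0.1145 0.2 102.7
```

```text
time: 17.95
ee_pos: [0.4984, 0.1129, 0.039]
tcp_rot: [-90.1, 0.0, 102.6]
wrist_force: [-1.7, -1.2, 5.7]
opening: 0.0135
shift [   1.6 -161.    -0.2] rot [ 0.0009 -0.0012 -0.0003] F [-1.7 -1.2  5.7] open 0.013509263095167128 t 17.95 q [ 13.   0. -16.  74.  -0.   0.]
```

Contact made (+5.7 N, height as expected). I'm releasing and lifting off.

```bash
python3 -m inch '[[[0,0,0],[0,0,0],45],[[0,0,0],[0,0,0],45],[[0,0,0],[0,0,0],45],[[0,0,0],[0,0,0],45],[[0,0,0],[0,0,0],45],[[0,-30,0],[0,0,0],45],[[0,-70,0],[0,0,0],45],[[0,-115,0],[0,0,0],45],[[0,-160,0],[0,0,0],45],[[0,-200,0],[0,0,0],45],[[0,-240,0],[0,0,0],45],[[0,-241,0],[0,0,0],45],[[0,-241,0],[0,0,0],45]]'
python3 - <<'E'
from fp import *
w=bot.camera("wrist");print("fresh",rectpose(w,"fresh_c",.03));save(w,"w4.png",None,1.5)
o=bot.get_obs();print(o["ee_pos"],o["q"].round(0))
T=[bot.search_frame(w,t) for t in("start_tip","toggle_pivot")];print(T)
if T[0]:
    b=T[0][0]["box"];print("ball",onz(w,[(b[0]+b[2])/2,(b[1]+b[3])/2],.092))
E
python3 to.py 0.48 -0.08 0.28 103
```

```text
time: 19.25
ee_pos: [0.4986, 0.113, 0.2807]
tcp_rot: [-90.2, 0.0, 102.6]
wrist_force: [0.5, -0.1, -0.9]
opening: 0.0449
fresh [(0.75, array([496.7, 112.3]), array([98.9, 63.7]), np.float32(12.59))]
[0.49792706 0.11282658 0.27875321] [ 13.   1.  11. 100.  -0.   0.]
[[{'box': [54.0, 148.0, 99.8, 173.2], 'confidence': 0.69}], [{'box': [53.4, 143.3, 125.5, 200.6], 'confidence': 0.67}]]
ball [ 0.53751197 -0.0672163   0.092     ]
shift [-184.3   -1.3   59.5] rot [-0.0014 -0.0064 -0.0003] F [-0.1  0.4  0.4] open 0.04489898195048021 t 19.45 q [ 13.   1.  11. 100.  -0.   0.]
```

View pics/w4.png

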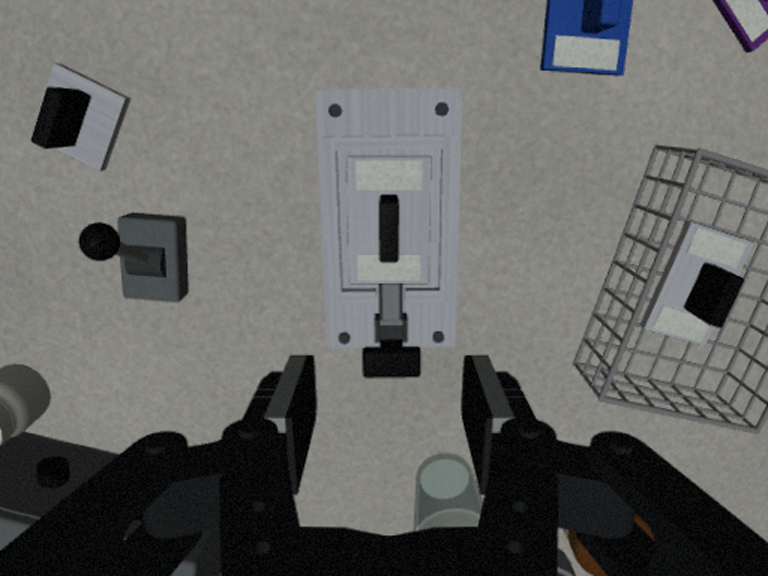

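Fresh is seated in the nest at w4 (388,220) with the lever down, and measured is in the basket at (705,285). The toggle ball is at (98,241). I'm moving beside it for a more exact look, closing the gripper on the way.

```bash
python3 -m inch '[[[-45,0,15],[0,0.05,0],0],[[-90,0,30],[0,0.1,0],0],[[-135,0,45],[0,0.13,0],0],[[-180,0,55],[0,0.13,0],0],[[-184,0,55],[0,0.13,0],0],[[-184,0,55],[0,0.13,0],0],[[-184,0,55],[0,0.13,0],0]]'
python3 - <<'E'
from fp import *
w=bot.camera("wrist");save(w,"w5.png",None,1.5)
o=bot.get_obs();print(o["ee_pos"],o["tcp_rot"],o["q"].round(0),o["opening"])
m=(w["frame"].max(2)<40).astype(np.uint8);m[230:]=0;n,l,s,ce=cv2.connectedComponentsWithStats(m)
for i in range(1,n):
    if s[i,4]>80: print(ce[i].round(1),s[i],onz(w,ce[i],.092).round(4))
print([(d["box"],onz(w,[(d["box"][0]+d["box"][2])/2,(d["box"][1]+d["box"][3])/2],.092).round(4)) for d in bot.search_frame(w,"start_tip")])
E
```

```text
time: 20.15
ee_pos: [0.4842, -0.0781, 0.2781]
tcp_rot: [-89.9, -0.0, 95.2]
wrist_force: [0.4, 0.4, 0.2]
opening: 0.0004
[ 0.48425414 -0.07777191  0.27825222] [-8.98839784e+01  3.80811483e-03  9.52506938e+01] [ -9.  -2.   8. 100.  -0. -14.] 0.0004532938466038155
[197.7 134.2] [185 114  26  42 609] [ 0.4613 -0.1392  0.092 ]
[423.5 180.6] [411 159  26  45 991] [0.487  0.0906 0.092 ]
[255.4 189.8] [237 188  38   5 137] [ 0.5122 -0.079   0.092 ]
[254.8 216.2] [243 204  25  25 506] [ 0.5407 -0.0771  0.092 ]
[ 78.4 221.3] [ 66 211  24  19 348] [ 0.5642 -0.2637  0.092 ]
[([242.2, 202.4, 268.3, 226.2], array([ 0.5386, -0.0768,  0.092 ])), ([405.6, 214.3, 420.5, 241.5], array([0.5395, 0.0916, 0.092 ]))]
```

View pics/w5.png

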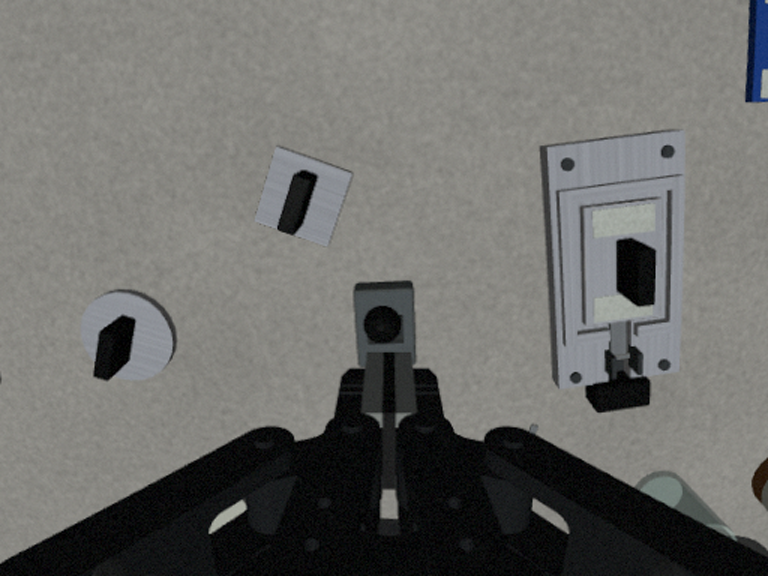

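Ball at w5 (382,323), which is world (0.540, −0.077): 56 mm along tool −z and −4.6 mm in tool x. The throw direction is about tool −z. I'm descending behind it and pushing.

```bash
python3 -m inch '[[[-4,45,2],[0,0,0],0],[[-4,90,2],[0,0,0],0],[[-4,135,2],[0,0,0],0],[[-4,175,2],[0,0,0],0],[[-4,203,2],[0,0,0],0],[[-4,203,2],[0,0,0],0],[[-4,203,-15],[0,0,0],0],[[-4,203,-30],[0,0,0],0],[[-4,203,-45],[0,0,0],0],[[-4,203,-60],[0,0,0],0],[[-4,203,-75],[0,0,0],0],[[-4,203,-88],[0,0,0],0],[[-4,203,-98],[0,0,0],0],[[-4,203,-104],[0,0,0],0],[[-4,203,-106],[0,0,0],0],[[-4,203,-106],[0,0,0],0]]'
```

```text
time: 21.85
ee_pos: [0.5875, -0.0715, 0.0759]
tcp_rot: [-89.6, -0.0, 95.3]
wrist_force: [-15.1, 0.8, 7.1]
opening: -0.0002
```

15 N of resistance where about 1 N would move it, so it is against the stop. I'm backing off, lifting and checking.

```bash
python3 -m inch '[[[0,0,20],[0,0,0],0],[[0,0,50],[0,0,0],0],[[0,-45,70],[0,0,0],0],[[0,-90,110],[0,0,0],0],[[0,-140,150],[0,0,0],0],[[0,-180,190],[0,0,0],0],[[0,-200,200],[0,0,0],0],[[0,-200,200],[0,0,0],0]]'
python3 - <<'E'
from h import *
a=bot.camera("scene");b=bot.camera("side")
A=cv2.resize(a["frame"][115:355,165:405],(400,400),interpolation=2);B=cv2.resize(b["frame"][145:385,170:410],(400,400),interpolation=2)
cv2.imwrite("pics/end.png",np.hstack([A,B])[:,:,::-1])
from fp import rectpose
print(rectpose(b,"fresh_c",.03)); print(rectpose(b,"measured_c",.014))
print([(d["box"],onz(b,[(d["box"][0]+d["box"][2])/2,(d["box"][1]+d["box"][3])/2],.092).round(4)) for d in bot.search_frame(b,"start_tip")],bot.get_obs()["ee_pos"])
E
```

```text
time: 22.65
ee_pos: [0.3883, -0.0901, 0.2841]
tcp_rot: [-90.1, 0.2, 95.3]
wrist_force: [0.8, 0.3, 0.3]
opening: -0.0001
[(0.64, array([500.4, 110.6]), array([97.2, 84.9]), np.float32(12.44))]
[(0.9, array([246.3, 370.3]), array([67.8, 98.9]), np.float32(-36.22)), (0.86, array([497.2, 389.1]), array([ 74.1, 100.2]), np.float32(-2.08)), (0.73, array([502.4,  96.3]), array([97.4, 87. ]), np.float32(15.13)), (0.57, array([307.2, 228.2]), array([105.3,  76.4]), np.float32(12.33))]
[([179.9, 161.5, 195.6, 189.5], array([ 0.7183, -0.1324,  0.092 ])), ([214.5, 184.9, 232.5, 206.0], array([ 0.5942, -0.0457,  0.092 ])), ([188.8, 299.7, 288.7, 382.2], array([0.4988, 0.4228, 0.092 ]))] [ 0.38991191 -0.08978239  0.27621441]
```

View pics/end.png

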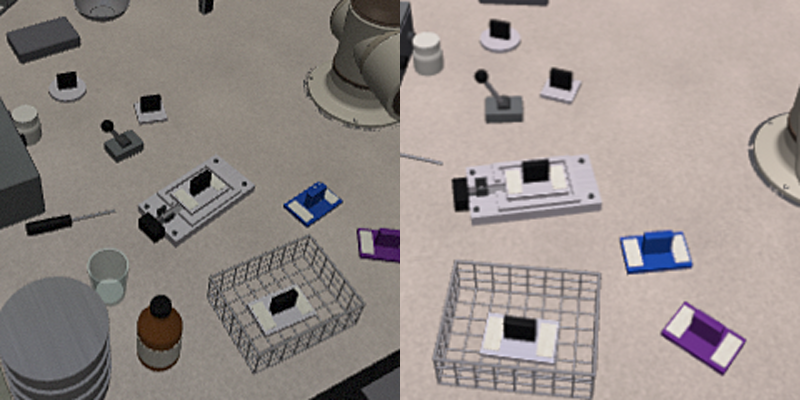

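Everything is in place: fresh in the nest at right-half (535,180), measured in the basket at (520,335), toggle leaning over at (482,75). One last numeric check of the toggle angle.

```bash
python3 - <<'E'
from h import *
a=bot.camera("scene");b=bot.camera("side")
def dk(c,x0,y0,x1,y1):
    m=(c["frame"][y0:y1,x0:x1].max(2)<45).astype(np.uint8);n,l,s,ce=cv2.connectedComponentsWithStats(m);i=1+np.argmax(s[1:,4]);return ce[i]+[x0,y0],s[i,4]
pa,na=dk(a,223,184,236,197);pb,nb=dk(b,213,184,226,197);print(pa,na,pb,nb)
o1,d1=ray(a,pa);o2,d2=ray(b,pb);s=np.linalg.lstsq(np.c_[d1,-d2],o2-o1,rcond=None)[0];P=(o1+s[0]*d1+o2+s[1]*d2)/2
print("ball",P)
for th in (.5,.35):
    q=np.array([.568,-.072,.022])+.08*np.array([np.sin(th)*.996,np.sin(th)*.09,np.cos(th)]);print(th,q.round(3),proj(a,q).round(1),proj(b,q).round(1))
E
```

```text
[229.12195122 190.24390244] 41 [218.31578947 190.31578947] 38
ball [ 0.61190998 -0.06330479  0.09589366]
0.5 [ 0.606 -0.069  0.092] [230.1 189.5] [220.5 190.3]
0.35 [ 0.595 -0.07   0.097] [232.9 187.3] [224.2 189. ]
```

The toggle is fully over: the images match 0.5 rad or slightly more, and clearly not 0.35. Handing in.

```bash
python3 -c "
from workcell import bot
print(bot.job_done(),bot.get_obs()['time'])"
```

```text
the job is handed in; nothing more can be done
the job is handed in; nothing more can be done
```

The job is handed in, at about 23 s of the 72 s allowed; the hand-in gives no verdict. I lifted the measured carrier out of the nest and released it in the basket. I then set the fresh carrier down in the nest until it touched (+5.7 N), let it go, and pushed the toggle over to its stop (about 15 N).

What the last checks showed:
- **Measured carrier:** it lies flat in the basket at about (0.494, 0.388), with the basket's centre at about (0.493, 0.387).
- **Fresh carrier:** it measured (0.497, 0.112) at yaw 12.6°, against a nest centre of (0.498, 0.114) at about 12.7°. The lever looked held down in the picture, but I did not measure its angle.
- **Toggle:** the ball's pixels fit 0.5 rad past upright, fully on, to within about 2 pixels.
- **Bystanders:** none looked moved in the final images, but I did not measure them.

**Disagreements and a slip:**
- **Side camera:** its outline network gave a width of 85 mm for the fresh carrier, because it counted the tab, and its toggle-ball box was off. I used the wrist camera and my own triangulation instead.
- **Wrist turn:** I first turned the wrist the wrong way, up to its joint limit, while clear of everything, and corrected it.

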